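# Set the espresso machine to clean and open the cleaner jug

## Task

Get ready to clean the espresso machine: on the metal selector box, press the bar-shaped knob down against its spring, turn it clockwise (seen from above) from the round mark to the bar mark, and let it spring back up so that it latches there. Then open the white cleaner jug: push its round safety cap down, twist it anticlockwise until it comes free and lift it straight up. Finish while holding the cap in the gripper (do not put it down or let go), still and level, about 8 cm above the jug's neck, and leave the mug, the pitcher and the tamper where they stand.

Things in the scene. Friction and masses are not known exactly. Their poses are not given: they have to be found in the camera images.
- selector: Pale metal selector box, 130 x 130 mm, 60 mm high, fixed to the counter. Origin at the centre of its underside, z up. The press-turn knob stands on the middle of its top. On the top, 47 mm from the knob's axis, are a small round mark (on the box's -x side, where the knob points at the start) and a short bar mark 60 degrees clockwise from it.
- knob: Black press-turn knob, 56 mm tall: a ribbed round skirt 52 mm across and 28 mm high, on it a grip bar 46 mm long (knob's x), 14 mm thick (its y), from 28 to 56 mm above the origin. White pointer line on the bar's -x half. Origin at the centre of the skirt's underside, 69 mm above the counter when up; z up. Cannot be pulled off.
- knob_bar (a point): Middle of the knob's grip bar, on its axis, 12 mm below the bar's top, 113 mm above the counter when up; x along the bar, y across. The knob is locked while up. It presses down 8 mm to a hard stop (spring 4 N to start, 12 N at the bottom); from 5 mm down (best 7) it turns, clockwise only, to a stop at about 68 degrees. Let go at 53 to 67 degrees it springs up and latches.
- jug: White cleaner jug, 94 x 94 mm, fast in a steel cradle 112 x 112 mm, 45 mm high, fixed to the counter: it cannot turn or lift. Origin at the centre of its underside, z up; its handle sticks out 88 mm on the +x side, up to 132 mm high. The round shoulder narrows to a collar 58 mm across, top 165 mm above the counter, from which the neck (41 mm across) rises.
- neck (a point): Top of the sprung seal in the middle of the jug's neck, on the neck's axis, 202 mm above the counter: the highest point of the open jug.
- cap: Grey ribbed round safety cap on the jug's neck, 52 mm across, 32 mm tall, about 60 g, hollow from below. Origin at the centre of its underside, 174 mm above the counter (9 mm over the collar) when closed; z up.
- cap_top (a point): Centre of the cap's flat top, 206 mm above the counter when closed. The cap is locked while up. It pushes down 8 mm to a hard stop (spring 4 N to start, 12 N at the bottom); from 5 mm down (best 7) it turns anticlockwise (from above); at 48 to 74 degrees, best 61, it is free and lifts straight off; a stop ends the turn at about 75 degrees.
- mug: Bystander: white mug, 82 mm across, 92 mm high, standing loose. Origin at the centre of its underside.
- pitcher: Bystander: steel milk pitcher, 84 mm across, 100 mm high, standing loose. Origin at the centre of its underside.
- tamper: Bystander: steel coffee tamper, 58 mm across, 86 mm high, standing loose. Origin at the centre of its underside.
Not all that is in view belongs to the job. Of the things shaped like the jug, the white one is meant.

How it is judged:
On the way, in this order (a step that is already met when the one before it is completed fails the run):
1. the selector knob is pressed down (z of knob in the frame of selector below 0.0652 m), for 0.05 s.
2. the knob is turned to the bar mark and has sprung back up (angle between the x axis of knob and the x axis of selector, either way round above 0.85 rad and z of knob in the frame of selector above 0.0675 m), for 0.2 s.
3. the cap is pushed down on the neck (z of cap in the frame of jug below 0.1702 m), for 0.05 s.
4. the cap is twisted free while still on the neck (angle between the x axis of cap and the x axis of jug, either way round above 0.7 rad and z of cap in the frame of jug below 0.178 m and horizontal distance between cap and jug below 0.006 m), for 0.05 s.
At the end, for the whole second after the job is handed in: The knob is latched up at the bar mark (turned over 49 degrees). The fingers hold the cap (over 2 N), its underside 40 to 140 mm above the neck's top and within 40 mm of its axis, within 17 degrees of level, slower than 30 mm/s, not touching the jug (all of step 2 and z of cap in the frame of neck between 0.04 and 0.14 m and horizontal distance between cap and neck below 0.04 m and angle between cap's own z axis and vertical below 0.3 rad and linear speed of cap below 0.03 m/s and contact force between the fingers and cap above 2 N and contact force between cap and jug below 0.05 N); the arm keeps its last pose, push and grip.
It fails at once if the mug was disturbed (distance of mug from where it was at the start of the episode above 0.025 m or angle between mug's own z axis and vertical above 0.4 rad).
It fails at once if the pitcher was disturbed (distance of pitcher from where it was at the start of the episode above 0.025 m or angle between pitcher's own z axis and vertical above 0.4 rad).
It fails at once if the tamper was disturbed (distance of tamper from where it was at the start of the episode above 0.025 m or angle between tamper's own z axis and vertical above 0.4 rad).
It fails at once if the knob was forced round without being pressed (angle between the x axis of knob and the x axis of selector, either way round between 0.3 and 0.75 rad and z of knob in the frame of selector above 0.0668 m).
It fails at once if the cap was forced round without being pushed down (angle between the x axis of cap and the x axis of jug, either way round between 0.3 and 0.62 rad and z of cap in the frame of jug between 0.1718 and 0.178 m).
It also fails if it takes over 54 s, if anything falls off the work surface, if the arm or the gripper's body presses on something with over 40 N, if the wrist force passes 120 N, or if a joint passes its speed limit or range.

## Robot

A 6-joint arm with a two-finger parallel gripper is mounted at the origin on the work surface. World frame = base frame: x ahead of the robot, y to its left, z up, the work surface at z = 0. Lengths are in m, angles in rad, forces in N, time in s.
With the tool pointing down it reaches from about 0.325 to 0.775 m from the base axis. Payload 5.5 kg.
Tool frame: the origin (TCP) lies midway between the tips of the shut fingers; the grasp point (between the pads) lies r.tcp_to_grasp behind it (r.tcp_to_grasp is the distance from the TCP to the grasp point, in m); z points along the fingers, y is the line along which they close (so a half turn about z gives the same grasp; the last joint's range is limited). The gripper opens to 85 mm and grips with 20 to 120 N. Pads are 22 mm wide; open, the fingers measure 114 mm over their backs; the gripper's body (76 mm by 85 mm) begins 54 mm behind the grasp point. The pads swing forward as they close: fully open they stand 13 mm farther back than shut.
Start: joints at [1.105, 0.091, 1.231, -0, 1.82, -0.057], TCP at [0.239, 0.551, 0.231] pointing down, gripper open.
Joint ranges: [-2.87, 2.87], [-0.86, 2.18], [0.17, 2.46], [-1.51, 4.65], [0.06, 2.69], [-2.65, 2.65]. Speed limits (rad/s): [2.57, 2.57, 3.01, 3.14, 3.14, 3.14].

## Interface

Orientations are given as a rotation vector (axis times angle).
In Python, from plant import r, grab_frame, calibration, workorder, finder gives the robot as it stands.
- The arm moves only by the tool jog_arm, never from a script. Its arguments are lists of equal length, an entry for each row: "offset": the shift along the tool's x, y, z in cm, a list of three; "rot": the turn, a rotation vector about the tool's x, y, z in degrees, a list of three; "grip": the opening, from -1 (shut) to 1 (fully open), so that 0 is half open. In form: {"offset": [[tx, ty, tz], ...], "rot": [[ax, ay, az], ...], "grip": [grip, ...]}. A call has 1 to 10 rows; each row shifts and turns the commanded pose from where the row before left it, along the tool's axes as they then stand; what a row does not reach is not made up. A row lasts 1/8 s, in which the tool goes at most 62.5 mm and 10.7 degrees, less where a joint would pass 70% of its speed; a pose out of reach is approached as far as the arm can. A call is refused whole if a number of a shift passes 6.25 or a number of a turn 10.7, either way. A call with a gripper value outside its range is refused whole. The fingers move at their own pace and stop on an object; the grip force is fixed at half the most. Time passes only in rows, so rows that do not move let the fingers close. It gives the time, the measured TCP pose, the force, the opening and the grip force at its end, in the units of the state.
- r.get_obs(): the state, without advancing time (a new reading comes with each control period).
- grab_frame(name): name is "scene" or "side" or "wrist"; returns (picture, depth): 420x560x3 uint8, red, green, blue; 420x560 float32, m along the optical axis (not along the pixel's ray), 0 where there is no reading.
- calibration(name): a dict with "fx", "fy", "cx", "cy" (pixels), "k1" (the pictures are not rectified: a ray, as slopes to the right and down, at radius r is drawn at 1 + k1 r^2 times it, then the intrinsics apply), "pose" (4x4, takes a point from camera to world coordinates); the wrist camera has in their place "hand_eye" (4x4, takes a point from camera to tool coordinates, whose origin is the TCP and whose axes are the flange's). Camera axes: x right, y down, z forward; pixel columns grow to the right and rows downward; lengths in m; the calibration is good to about 2 mm. A picture is of the moment at which its call begins: read the wrist's pose just before it. calibration takes no time and is no camera call.
- workorder.hand_in(): hands the job in; it is judged then, once.
Trained networks look in the newest picture that a camera, given by its name, has taken for a name from the list of things; names that differ only in an ending like _2 or _b are one class to them, and where a whole thing is asked for, a point or a joint stands for the part that bears it (a point fixed in the world has none). Each returns a list of dicts, best first, with "p" (0 to 1); they miss things now and then, are a little off and sometimes report something else, mostly with a low value. They report only what shows in the picture. A call takes as long as a camera call. They do not tell look-alikes from the thing itself.
- finder.find_in(query, camera): "point" ([x, y, z] in m, in world coordinates, good to about 4 mm: the middle of the surface that is visible of it).
The state is a dict: "t": time; "qpos": joint angles; "qvel": joint speeds; "joint_efforts": joint torques, N m; "tool_pos": TCP position; "tcp_rot": TCP orientation; "force": force on the tool from outside, world axes, zero at the start; "ft_torque": the same for the moment, N m; "finger_gap": finger opening in m; "finger_force": force on a finger pad.
Only numpy, scipy, OpenCV 4.12 (cv2) and the standard library are available. Lean on these libraries where they do the work, as an engineer would, in place of code of your own. Each camera call takes 0.05 s, during which the arm holds its last target. There are 200 camera calls.

## Working session

There is one attempt and no reset: what is moved stays moved. The work goes in short steps, Python scripts to look and compute and a tool call to move; the robot and the scene stay as the last step left them, time stands still between calls to the robot, and variables do not carry over. Pictures are saved under pics/ and viewed, at most 10 in all, crops included, and the job is handed in when it is done.

Besides the shell and the picture viewer there is one more tool, called after "Request:" in YAML: its name, and indented under it one key for each argument. jog_arm: Moves the arm, as the interface text tells. Its arguments: {"type":"object","properties":{"offset":{"type":"array","items":{"type":"array","items":{"type":"number"}}},"rot":{"type":"array","items":{"type":"array","items":{"type":"number"}}},"grip":{"type":"array","items":{"type":"number"}}},"required":["offset","rot","grip"]}

```bash
mkdir -p pics; ls; python3 - <<'E'
from plant import r, grab_frame, calibration, workorder, finder
import cv2,numpy as np
o=r.get_obs();print({k:np.round(v,4) for k,v in o.items()}, r.tcp_to_grasp)
ims=[]
for n in("scene","side"):
    im,d=grab_frame(n);cv2.imwrite(f"pics/{n}.png",im[:,:,::-1]);np.save(f"{n}_d.npy",d)
    print(n,{k:np.round(v,3).tolist() for k,v in calibration(n).items()})
    for q in("selector","knob","knob_bar","jug","neck","cap","cap_top","mug","pitcher","tamper"):
        print(q,[(np.round(x["point"],3).tolist(),round(x["p"],2)) for x in finder.find_in(q,n)])
E
```

```text
pics
{'t': np.float64(0.0), 'qpos': array([ 1.1053,  0.0919,  1.2319, -0.    ,  1.8198, -0.0567]), 'qvel': array([-0.0014, -0.0004, -0.0015, -0.0015,  0.    ,  0.0013]), 'joint_efforts': array([-1.10000e-03, -4.58717e+01, -4.18035e+01, -2.00000e-04,
        1.11000e-02,  0.00000e+00]), 'tool_pos': array([0.2384, 0.5503, 0.2301]), 'tcp_rot': array([-6.3760e-01, -3.0757e+00,  3.0000e-03]), 'force': array([-1.194 , -0.3489, -0.7606]), 'ft_torque': array([-0.0311,  0.0483, -0.0347]), 'finger_force': np.float64(0.0), 'finger_gap': np.float64(0.0856)} 0.0187
scene {'fx': 478.895, 'fy': 478.895, 'cx': 281.142, 'cy': 204.114, 'k1': -0.107, 'pose': [[-0.66, 0.641, -0.392, 1.036], [0.752, 0.566, -0.339, 0.332], [0.004, -0.518, -0.855, 1.25], [0.0, 0.0, 0.0, 1.0]]}
selector [([0.57, 0.255, 0.056], 0.73)]
knob [([0.552, 0.25, 0.097], 0.93), ([0.527, -0.236, 0.202], 0.35)]
knob_bar [([0.559, 0.256, 0.095], 0.55)]
jug [([0.358, -0.155, 0.112], 0.95), ([0.555, -0.213, 0.099], 0.8), ([0.595, -0.451, 0.108], 0.8)]
neck [([0.59, -0.449, 0.105], 0.95), ([0.358, -0.154, 0.112], 0.92), ([0.553, -0.21, 0.
[... 253 characters left out ...]
 'fy': 420.087, 'cx': 277.328, 'cy': 210.22, 'k1': -0.031, 'pose': [[0.859, -0.394, 0.327, 0.215], [-0.512, -0.646, 0.566, -0.645], [-0.012, -0.653, -0.757, 0.862], [0.0, 0.0, 0.0, 1.0]]}
selector [([0.528, 0.213, 0.055], 0.76)]
knob [([0.544, 0.236, 0.094], 0.85)]
knob_bar [([0.544, 0.24, 0.093], 0.56)]
jug [([0.319, -0.211, 0.115], 0.91), ([0.544, -0.493, 0.126], 0.91), ([0.498, -0.276, 0.1], 0.87)]
neck [([0.497, -0.276, 0.099], 0.76), ([0.547, -0.499, 0.129], 0.67), ([0.317, -0.209, 0.118], 0.57)]
cap [([0.521, -0.256, 0.204], 0.7)]
cap_top [([0.518, -0.254, 0.205], 0.73)]
mug [([0.696, -0.015, 0.057], 0.8)]
pitcher [([0.434, -0.019, 0.064], 0.56)]
tamper [([0.596, -0.002, 0.021], 0.85)]
```

View pics/scene.png

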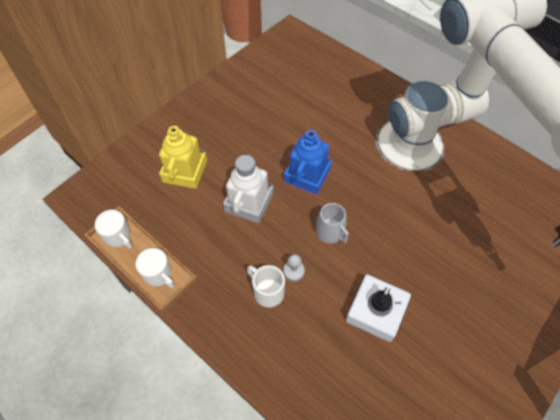

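View pics/side.png

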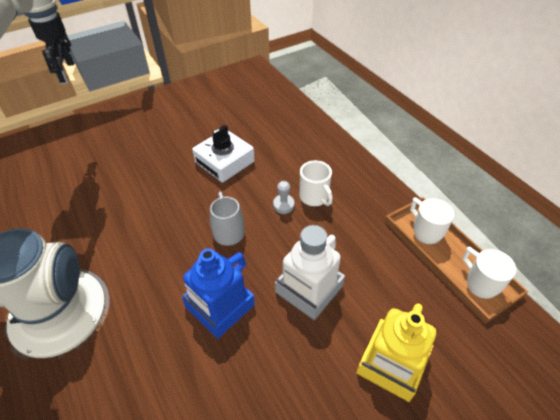

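Candidates shaped like the jug: yellow at scene (182,160), white at (247,187), blue at (309,162). The white one at (247,187) / side (312,265), with the grey cap, is meant. I'll confirm it in a crop and measure from depth.

```bash
cat > h.py <<'E'
import numpy as np,cv2
from plant import r, grab_frame, calibration, workorder, finder
from scipy.spatial.transform import Rotation as R
def cloud(n,d,T=None):
    c=calibration(n);K=np.array([[c["fx"],0,c["cx"]],[0,c["fy"],c["cy"]],[0,0,1.]])
    v,u=np.mgrid[:d.shape[0],:d.shape[1]]
    p=cv2.undistortPoints(np.stack([u,v],-1).reshape(-1,1,2).astype(float),K,np.array([c["k1"],0,0,0.])).reshape(-1,2)
    z=d.reshape(-1,1);P=np.c_[p*z,z]; T=c["pose"] if T is None else T
    P=P@T[:3,:3].T+T[:3,3]; P[z[:,0]<=0]=9
    return P.reshape(*d.shape,3)
def wristT():
    o=r.get_obs();T=np.eye(4);T[:3,:3]=R.from_rotvec(o["tcp_rot"]).as_matrix();T[:3,3]=o["tool_pos"]
    return T@calibration("wrist")["hand_eye"]
E
python3 - <<'E'
from h import *
out=[]
for n,a,b in(("scene",(340,270,80),(200,140,80)),("side",(185,110,80),(275,215,90))):
    im=cv2.imread(f"pics/{n}.png");P=cloud(n,np.load(f"{n}_d.npy"))
    for x,y,s in(a,b): out.append(cv2.resize(im[y:y+s,x:x+s],(300,300),interpolation=cv2.INTER_CUBIC))
    q=P.reshape(-1,3)
    for nm,c,h in(("cap",(0.525,-0.247),(.197,.215)),("bar",(.552,.247),(.112,.135))):
        m=(np.hypot(*(q[:,:2]-c).T)<.05)&(q[:,2]>h[0])&(q[:,2]<h[1]);s=q[m]
        rr=cv2.minAreaRect(s[:,:2].astype(np.float32)*1000);print(n,nm,m.sum(),s.mean(0).round(4),cv2.minEnclosingCircle(s[:,:2].astype(np.float32)*1000),rr)
    m=(np.hypot(*(q[:,:2]-(.552,.247)).T)<.11)&(q[:,2]>.052)&(q[:,2]<.068)
    s=q[m];print(n,"box",m.sum(),s[:,2].mean(),cv2.minAreaRect(s[:,:2].astype(np.float32)*1000))
cv2.imwrite("pics/crop.png",np.vstack([np.hstack(out[:2]),np.hstack(out[2:])]))
E
```

```text
scene cap 257 [ 0.5251 -0.2398  0.2043] ((524.00390625, -241.71250915527344), 27.47000503540039) ((523.7069702148438, -241.21051025390625), (54.19721221923828, 48.94368362426758), 41.93617630004883)
scene bar 107 [0.5495 0.2542 0.1227] ((547.2674560546875, 254.41387939453125), 24.004289627075195) ((547.4398803710938, 253.7633056640625), (47.55573272705078, 14.196734428405762), 14.834031105041504)
scene box 1678 0.0555963047551636 ((548.1515502929688, 252.83897399902344), (130.7128143310547, 129.4267578125), 14.921011924743652)
side cap 500 [ 0.523  -0.251   0.2059] ((524.7045288085938, -248.5618133544922), 26.44951057434082) ((524.3314208984375, -248.94387817382812), (50.957603454589844, 51.32599639892578), 77.15326690673828)
side bar 107 [0.5473 0.2438 0.1215] ((549.4091796875, 247.5546112060547), 24.311996459960938) ((549.33544921875, 246.66189575195312), (47.72021484375, 17.71243667602539), 14.615461349487305)
side box 1007 0.056810228182245986 ((548.97607421875, 246.41250610351562), (131.93246459960938, 130.6416015625), 13.911252975463867)
```

View pics/crop.png

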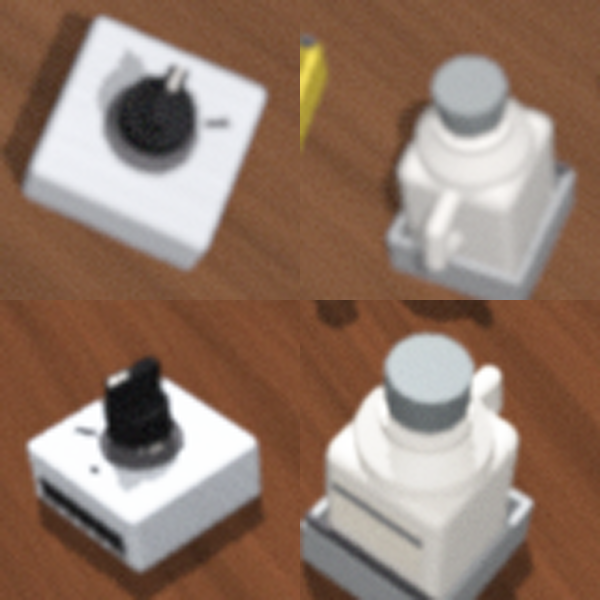

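The crops show the grey cap on the white jug, with the neighbours in yellow and blue. The knob pointer is at the round mark side (facing the robot), and the bar mark is clockwise from it. Next I move above the knob for a wrist look.

Request:
jog_arm:
  offset:
    - [-5, -1.9, -0.8]
    - [-5, -1.9, -0.8]
    - [-5, -1.9, -0.8]
    - [-5, -1.9, -0.8]
    - [-5, -1.9, -0.8]
    - [-5, -1.9, -0.8]
    - [-5, -1.9, -0.8]
    - [-5, -1.9, -0.8]
  rot:
    - [0, 0, 0]
    - [0, 0, 0]
    - [0, 0, 0]
    - [0, 0, 0]
    - [0, 0, 0]
    - [0, 0, 0]
    - [0, 0, 0]
    - [0, 0, 0]
  grip: [1, 1, 1, 1, 1, 1, 1, 1]

```text
t: 2.1
tool_pos: [0.5462, 0.2507, 0.2957]
tcp_rot: [0.638, 3.076, 0.001]
force: [0.5, 0.2, 0.3]
finger_gap: 0.0851
finger_force: 0.0
```

Request:
jog_arm:
  offset:
    - [0, 0, 0]
    - [0, 0, 0]
    - [0, 0, 0]
    - [0, 0, 0]
    - [0, 0, 0]
  rot:
    - [0, 0, -9.5]
    - [0, 0, -9.5]
    - [0, 0, -9.5]
    - [0, 0, -9.5]
    - [0, 0, 0]
  grip: [1, 1, 1, 1, 1]

```text
t: 2.72
tool_pos: [0.5452, 0.2521, 0.2953]
tcp_rot: [-0.396, 3.116, -0.0]
force: [0.4, 0.4, -0.3]
finger_gap: 0.0855
finger_force: 0.0
```

```bash
cat > w.py <<'E'
from h import *
import sys
def look(c,h,name):
    T=wristT();im,d=grab_frame("wrist");cv2.imwrite(f"pics/{name}.png",im[:,:,::-1])
    q=cloud("wrist",d,T).reshape(-1,3)
    m=(np.hypot(*(q[:,:2]-c).T)<.05)&(q[:,2]>h[0])&(q[:,2]<h[1]);s=q[m]
    if len(s): print(name,m.sum(),s.mean(0).round(4),cv2.minEnclosingCircle(s[:,:2].astype(np.float32)*1000),cv2.minAreaRect(s[:,:2].astype(np.float32)*1000))
    o=r.get_obs();M=R.from_rotvec(o["tcp_rot"]).as_matrix()
    print("t",o["t"],"tcp",o["tool_pos"].round(4),"yang",np.degrees(np.arctan2(M[1,1],M[0,1])),"z",M[:,2].round(3),"q",o["qpos"].round(2),"F",o["force"].round(1),o["finger_gap"],o["finger_force"])
    return q,M,o
E
python3 - <<'E'
from w import *
print(calibration("wrist")["hand_eye"].round(3))
q,M,o=look((.5485,.25),(.115,.135),"w1")
m=(np.hypot(*(q[:,:2]-(.552,.247)).T)<.11)&(q[:,2]>.052)&(q[:,2]<.068)
print(cv2.minAreaRect(q[m][:,:2].astype(np.float32)*1000))
E
```

```text
[[ 0.    -0.951 -0.308  0.077]
 [ 1.     0.    -0.     0.   ]
 [ 0.    -0.308  0.951 -0.142]
 [ 0.     0.     0.     1.   ]]
w1 834 [0.5476 0.251  0.1245] ((548.4068603515625, 251.60574340820312), 22.97276496887207) ((548.5038452148438, 251.07691955566406), (45.34819412231445, 13.170109748840332), 14.591595649719238)
t 2.775 tcp [0.5451 0.2521 0.2953] yang 104.383579428 z [-0.  0. -1.] q [ 0.38  0.12  1.09  0.    1.94 -1.45] F [ 0.1 -0.1 -0.3] 0.08530674112158972 0.0
((548.6096801757812, 251.73866271972656), (128.28285217285156, 129.53494262695312), 14.511819839477539)
```

View pics/w1.png

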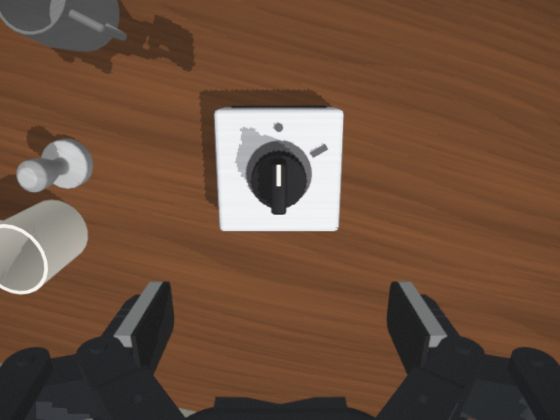

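The pointer (279,175) faces the round mark (278,127), and the bar mark (318,150) is clockwise from it. Descending onto the bar now.

Request:
jog_arm:
  offset:
    - [-0.3, -0.2, 4.5]
    - [0, 0, 4.5]
    - [0, 0, 4.5]
    - [0, 0, 3.0]
    - [0, 0, 2.8]
    - [0, 0, 0]
    - [0, 0, 0]
  rot:
    - [0, 0, 0]
    - [0, 0, 0]
    - [0, 0, 0]
    - [0, 0, 0]
    - [0, 0, 0]
    - [0, 0, 0]
    - [0, 0, 0]
  grip: [1, 1, 1, 1, 1, 1, 1]

```text
t: 3.65
tool_pos: [0.5491, 0.2511, 0.1038]
tcp_rot: [-0.396, 3.115, 0.001]
force: [0.5, 0.7, 0.5]
finger_gap: 0.0852
finger_force: 0.0
```

Request:
jog_arm:
  offset:
    - [0, 0, 0]
    - [0, 0, 0]
    - [0, 0, 0]
    - [0, 0, 0]
    - [0, 0, 0]
    - [0, 0, 0]
    - [0, 0, 0]
    - [0, 0, 0]
  rot:
    - [0, 0, 0]
    - [0, 0, 0]
    - [0, 0, 0]
    - [0, 0, 0]
    - [0, 0, 0]
    - [0, 0, 0]
    - [0, 0, 0]
    - [0, 0, 0]
  grip: [-1, -1, -1, -1, -1, -1, -1, -1]

```text
t: 4.65
tool_pos: [0.5486, 0.251, 0.1025]
tcp_rot: [-0.399, 3.116, 0.0]
force: [-0.3, 0.3, 3.4]
finger_gap: 0.0126
finger_force: 60.9
```

Request:
jog_arm:
  offset:
    - [0, 0, 0.35]
    - [0, 0, 0.35]
    - [0, 0, 0]
    - [0, 0, 0]
  rot:
    - [0, 0, 0]
    - [0, 0, 0]
    - [0, 0, 0]
    - [0, 0, 0]
  grip: [-1, -1, -1, -1]

```text
t: 5.15
tool_pos: [0.5487, 0.251, 0.0966]
tcp_rot: [-0.398, 3.115, 0.001]
force: [-2.8, -0.9, 8.5]
finger_gap: 0.0128
finger_force: 61.7
```

Request:
jog_arm:
  offset:
    - [0, 0, 0.15]
    - [0, 0, 0]
    - [0, 0, 0]
  rot:
    - [0, 0, 0]
    - [0, 0, 0]
    - [0, 0, 0]
  grip: [-1, -1, -1]

```text
t: 5.52
tool_pos: [0.5487, 0.251, 0.0954]
tcp_rot: [-0.398, 3.115, 0.001]
force: [-3.5, -0.5, 10.7]
finger_gap: 0.0128
finger_force: 61.8
```

Request:
jog_arm:
  offset:
    - [0, 0, 0]
    - [0, 0, 0]
    - [0, 0, 0]
    - [0, 0, 0]
    - [0, 0, 0]
  rot:
    - [0, 0, 5]
    - [0, 0, 5]
    - [0, 0, 5]
    - [0, 0, 5]
    - [0, 0, 0]
  grip: [-1, -1, -1, -1, -1]

```text
t: 6.15
tool_pos: [0.5497, 0.2511, 0.0958]
tcp_rot: [0.15, 3.134, 0.002]
force: [0.3, -0.0, 9.5]
finger_gap: 0.0126
finger_force: 61.9
```

```bash
python3 - <<'E'
from h import *
o=r.get_obs();M=R.from_rotvec(o["tcp_rot"]).as_matrix()
print(np.degrees(np.arctan2(M[1,1],M[0,1])),o["force"],o["ft_torque"],o["tool_pos"])
E
```

```text
84.51049023394643 [ 3.15112745e-01 -2.92375115e-03  9.51271020e+00] [-0.12735436  0.15124078 -0.00814114] [0.54971922 0.25109705 0.0958207 ]
```

Request:
jog_arm:
  offset:
    - [0, 0, 0.08]
    - [0, 0, 0]
    - [0, 0, 0]
    - [0, 0, 0]
    - [0, 0, 0]
    - [0, 0, 0]
    - [0, 0, 0]
    - [0, 0, 0]
  rot:
    - [0, 0, 6]
    - [0, 0, 6]
    - [0, 0, 6]
    - [0, 0, 6]
    - [0, 0, 6]
    - [0, 0, 6]
    - [0, 0, 5]
    - [0, 0, 0]
  grip: [-1, -1, -1, -1, -1, -1, -1, -1]

```text
t: 7.15
tool_pos: [0.5496, 0.2509, 0.0951]
tcp_rot: [1.239, 2.884, 0.003]
force: [-1.8, -2.0, 10.0]
finger_gap: 0.0127
finger_force: 62.0
```

```bash
python3 - <<'E'
from h import *
o=r.get_obs();M=R.from_rotvec(o["tcp_rot"]).as_matrix()
print(np.degrees(np.arctan2(M[1,1],M[0,1])),o["force"],o["ft_torque"],o["tool_pos"])
E
```

```text
43.50330131638901 [-1.79369552 -1.96035089 10.0187812 ] [-0.28485015  0.2804642  -0.02283589] [0.54956321 0.25086857 0.09506859]
```

Request:
jog_arm:
  offset:
    - [0, 0, -0.35]
    - [0, 0, -0.35]
    - [0, 0, 0]
    - [0, 0, 0]
    - [0, 0, 0]
    - [0, 0, 0]
    - [0, 0, 0]
    - [0, 0, 0]
  rot:
    - [0, 0, 0]
    - [0, 0, 0]
    - [0, 0, 0]
    - [0, 0, 0]
    - [0, 0, 0]
    - [0, 0, 0]
    - [0, 0, 0]
    - [0, 0, 0]
  grip: [-1, -1, -1, 1, 1, 1, 1, 1]

```text
t: 8.15
tool_pos: [0.5485, 0.2509, 0.0999]
tcp_rot: [-1.238, -2.887, 0.0]
force: [-0.2, -0.1, 0.1]
finger_gap: 0.0854
finger_force: 0.0
```

Request:
jog_arm:
  offset:
    - [0, 0, -3]
    - [0, 0, -5]
    - [0, 0, -6]
    - [0, 0, -6]
    - [0, 0, 0]
    - [0, 0, 0]
  rot:
    - [0, 0, 0]
    - [0, 0, 0]
    - [0, 0, 0]
    - [0, 0, 0]
    - [0, 0, 0]
    - [0, 0, 0]
  grip: [1, 1, 1, 1, 1, 1]

```text
t: 8.9
tool_pos: [0.5486, 0.251, 0.2995]
tcp_rot: [-1.238, -2.887, 0.0]
force: [0.6, 0.9, -0.7]
finger_gap: 0.0854
finger_force: 0.0
```

```bash
python3 - <<'E'
from w import *
look((.5485,.25),(.115,.135),"w2")
E
```

```text
w2 830 [0.549  0.2535 0.1243] ((549.5606689453125, 252.34693908691406), 23.040191650390625) ((549.955810546875, 252.71661376953125), (13.308271408081055, 45.64830780029297), 43.4419059753418)
t 8.95 tcp [0.5483 0.2508 0.2981] yang 43.57797595408845 z [-0.002 -0.001 -1.   ] q [ 0.37  0.13  1.07 -0.    1.94 -0.39] F [-0.5  1.  -0.9] 0.08545444551732229 0.0
```

Knob turned 61° clockwise and up at full height, so it is latched. Now to the cap.

Request:
jog_arm:
  offset:
    - [-3.8, -4, -0.8]
    - [-3.8, -4, -0.8]
    - [-3.8, -4, -0.8]
    - [-3.8, -4, -0.8]
    - [-3.8, -4, -0.8]
    - [-3.8, -4, -0.8]
    - [-3.8, -4, -0.8]
    - [-3.8, -4, -0.8]
    - [-3.8, -4, -0.8]
  rot:
    - [0, 0, 0]
    - [0, 0, 0]
    - [0, 0, 0]
    - [0, 0, 0]
    - [0, 0, 0]
    - [0, 0, 0]
    - [0, 0, 0]
    - [0, 0, 0]
    - [0, 0, 0]
  grip: [1, 1, 1, 1, 1, 1, 1, 1, 1]

```text
t: 10.07
tool_pos: [0.523, -0.2467, 0.3697]
tcp_rot: [-1.237, -2.884, -0.001]
force: [0.5, 0.8, -0.0]
finger_gap: 0.0854
finger_force: 0.0
```

Request:
jog_arm:
  offset:
    - [0, 0, 0]
    - [0, 0, 0]
    - [0, 0, 0]
    - [0, 0, 0]
    - [0, 0, 0]
    - [0, 0, 0]
  rot:
    - [0, 0, 10]
    - [0, 0, 10]
    - [0, 0, 10]
    - [0, 0, 10]
    - [0, 0, 0]
    - [0, 0, 0]
  grip: [1, 1, 1, 1, 1, 1]

```text
t: 10.82
tool_pos: [0.5234, -0.245, 0.3706]
tcp_rot: [-2.146, -2.292, 0.001]
force: [0.6, -0.3, 0.5]
finger_gap: 0.0852
finger_force: 0.0
```

```bash
python3 - <<'E'
from w import *
look((.5245,-.245),(.2,.215),"w3")
E
```

```text
w3 2909 [ 0.5248 -0.2429  0.2056] ((524.8427124023438, -244.14979553222656), 26.66530990600586) ((524.9736328125, -243.56298828125), (52.0583610534668, 52.39791488647461), 71.85855102539062)
t 10.875 tcp [ 0.5235 -0.245   0.3711] yang 3.7378562914961906 z [-0.001  0.001 -1.   ] q [-0.5   0.11  0.96 -0.    2.08 -0.56] F [ 0.9  0.4 -0.1] 0.08516184950219796 0.0
```

View pics/w3.png

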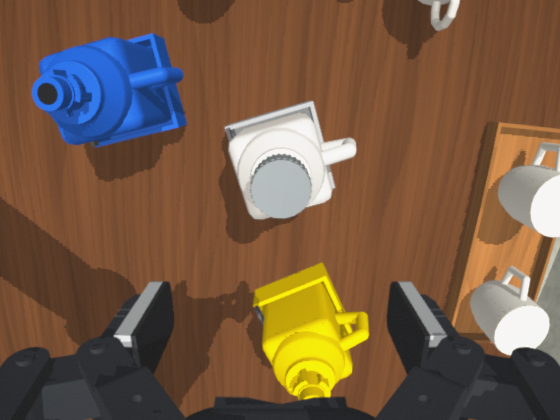

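The grey cap on the white jug sits at (281,188); the blue and yellow jugs are clear of the fingers. Descending and gripping the cap.

Request:
jog_arm:
  offset:
    - [0.1, 0.1, 4.5]
    - [0, 0, 4.5]
    - [0, 0, 4.5]
    - [0, 0, 4]
    - [0, 0, 2.3]
    - [0, 0, 0]
    - [0, 0, 0]
  rot:
    - [0, 0, 0]
    - [0, 0, 0]
    - [0, 0, 0]
    - [0, 0, 0]
    - [0, 0, 0]
    - [0, 0, 0]
    - [0, 0, 0]
  grip: [1, 1, 1, 1, 1, 1, 1]

```text
t: 11.75
tool_pos: [0.5248, -0.2442, 0.1754]
tcp_rot: [2.149, 2.289, 0.001]
force: [-0.1, -0.3, -0.1]
finger_gap: 0.0853
finger_force: 0.0
```

Request:
jog_arm:
  offset:
    - [0, 0, 0]
    - [0, 0, 0]
    - [0, 0, 0]
    - [0, 0, 0]
    - [0, 0, 0]
    - [0, 0, 0]
  rot:
    - [0, 0, 0]
    - [0, 0, 0]
    - [0, 0, 0]
    - [0, 0, 0]
    - [0, 0, 0]
    - [0, 0, 0]
  grip: [-1, -1, -1, -1, -1, -1]

```text
t: 12.5
tool_pos: [0.5245, -0.2442, 0.175]
tcp_rot: [2.15, 2.289, -0.0]
force: [-2.2, 0.2, 5.8]
finger_gap: 0.0509
finger_force: 61.7
```

Request:
jog_arm:
  offset:
    - [0, 0, 0.3]
    - [0, 0, 0.3]
    - [0, 0, 0]
    - [0, 0, 0]
  rot:
    - [0, 0, 0]
    - [0, 0, 0]
    - [0, 0, 0]
    - [0, 0, 0]
  grip: [-1, -1, -1, -1]

```text
t: 13.0
tool_pos: [0.5245, -0.2442, 0.1699]
tcp_rot: [2.15, 2.288, 0.0]
force: [-2.7, 0.4, 8.2]
finger_gap: 0.0511
finger_force: 62.0
```

Request:
jog_arm:
  offset:
    - [0, 0, 0.2]
    - [0, 0, 0]
    - [0, 0, 0]
  rot:
    - [0, 0, 0]
    - [0, 0, 0]
    - [0, 0, 0]
  grip: [-1, -1, -1]

```text
t: 13.38
tool_pos: [0.5245, -0.2443, 0.1683]
tcp_rot: [2.149, 2.288, 0.0]
force: [-3.3, 0.3, 10.0]
finger_gap: 0.0511
finger_force: 62.1
```

Request:
jog_arm:
  offset:
    - [0, 0, 0.1]
    - [0, 0, 0]
    - [0, 0, 0]
    - [0, 0, 0]
    - [0, 0, 0]
    - [0, 0, 0]
    - [0, 0, 0]
  rot:
    - [0, 0, 0]
    - [0, 0, 0]
    - [0, 0, -3]
    - [0, 0, -3]
    - [0, 0, -3]
    - [0, 0, -3]
    - [0, 0, 0]
  grip: [-1, -1, -1, -1, -1, -1, -1]

```text
t: 14.25
tool_pos: [0.5252, -0.244, 0.1679]
tcp_rot: [1.896, 2.5, 0.002]
force: [-1.4, 1.3, 11.2]
finger_gap: 0.0507
finger_force: 62.2
```

```bash
python3 - <<'E'
from h import *
o=r.get_obs();M=R.from_rotvec(o["tcp_rot"]).as_matrix()
print(np.degrees(np.arctan2(M[1,1],M[0,1])),o["force"],o["ft_torque"],o["tool_pos"])
E
```

```text
15.631660703250002 [-1.38612312  1.28321637 11.23668175] [0.18979491 0.50128092 0.07054661] [ 0.52518503 -0.24404031  0.16786731]
```

Request:
jog_arm:
  offset:
    - [0, 0, 0]
    - [0, 0, 0]
    - [0, 0, 0]
    - [0, 0, 0]
    - [0, 0, 0]
    - [0, 0, 0]
    - [0, 0, 0]
    - [0, 0, 0]
    - [0, 0, 0]
    - [0, 0, 0]
  rot:
    - [0, 0, -6]
    - [0, 0, -6]
    - [0, 0, -6]
    - [0, 0, -6]
    - [0, 0, -6]
    - [0, 0, -6]
    - [0, 0, -6]
    - [0, 0, -7]
    - [0, 0, 0]
    - [0, 0, 0]
  grip: [-1, -1, -1, -1, -1, -1, -1, -1, -1, -1]

```text
t: 15.5
tool_pos: [0.5247, -0.2444, 0.1677]
tcp_rot: [0.691, 3.062, -0.002]
force: [-4.7, 0.2, 11.5]
finger_gap: 0.0511
finger_force: 62.2
```

```bash
python3 - <<'E'
from h import *
o=r.get_obs();M=R.from_rotvec(o["tcp_rot"]).as_matrix()
print(np.degrees(np.arctan2(M[1,1],M[0,1])),o["force"],o["ft_torque"],o["tool_pos"])
im,d=grab_frame("wrist");cv2.imwrite("pics/w4.png",im[:,:,::-1])
E
```

```text
64.57218545511326 [-4.71251551  0.17991008 11.51221826] [0.00548524 0.70822725 0.02868714] [ 0.52468291 -0.24442486  0.16774419]
```

View pics/w4.png

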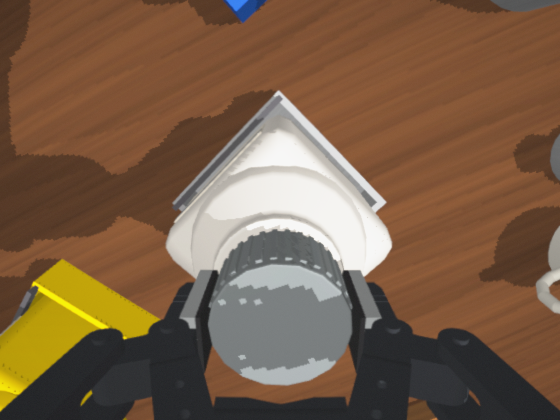

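The cap is firmly between the pads at (280,310), turned with the tool by 61°. Lifting.

Request:
jog_arm:
  offset:
    - [0, 0, -0.4]
    - [0, 0, -0.4]
    - [0, 0, -0.5]
    - [0, 0, -0.7]
    - [0, 0, 0]
    - [0, 0, 0]
  rot:
    - [0, 0, 0]
    - [0, 0, 0]
    - [0, 0, 0]
    - [0, 0, 0]
    - [0, 0, 0]
    - [0, 0, 0]
  grip: [-1, -1, -1, -1, -1, -1]

```text
t: 16.3
tool_pos: [0.5244, -0.2439, 0.1846]
tcp_rot: [-0.691, -3.064, -0.0]
force: [-0.3, -1.0, 0.9]
finger_gap: 0.0507
finger_force: 62.4
```

Request:
jog_arm:
  offset:
    - [0, 0, -1]
    - [0, 0, -2]
    - [0, 0, -2.5]
    - [0, 0, -2.5]
    - [0, 0, -1.2]
    - [0, 0, -0.6]
    - [0, 0, 0]
    - [0, 0, 0]
    - [0, 0, 0]
    - [0, 0, 0]
  rot:
    - [0, 0, 0]
    - [0, 0, 0]
    - [0, 0, 0]
    - [0, 0, 0]
    - [0, 0, 0]
    - [0, 0, 0]
    - [0, 0, 0]
    - [0, 0, 0]
    - [0, 0, 0]
    - [0, 0, 0]
  grip: [-1, -1, -1, -1, -1, -1, -1, -1, -1, -1]

```text
t: 17.55
tool_pos: [0.5243, -0.2439, 0.2825]
tcp_rot: [-0.691, -3.064, -0.0]
force: [-0.1, -0.2, -0.8]
finger_gap: 0.0511
finger_force: 62.5
```

```bash
python3 - <<'E'
from w import *
o=r.get_obs();print(o["tool_pos"],o["force"])
out=[]
for n in("scene","side"):
    im,d=grab_frame(n);P=cloud(n,d);q=P.reshape(-1,3)
    for nm,c,h in(("cap",(.525,-.244),(.235,.33)),("knobtop",(.549,.252),(.115,.135))):
        m=(np.hypot(*(q[:,:2]-c).T)<.035)&(q[:,2]>h[0])&(q[:,2]<h[1])
        print(n,nm,m.sum(),np.percentile(q[m][:,2],[2,50,98]).round(3))
    out.append(im[:,:,::-1][90:290,150:350])
cv2.imwrite("pics/end.png",cv2.resize(np.hstack(out),(800,400)))
E
```

```text
[ 0.52432042 -0.24391636  0.28250252] [-0.14105337 -0.18187726 -0.76493905]
scene cap 190 [0.282 0.309 0.32 ]
scene knobtop 112 [0.116 0.123 0.128]
side cap 322 [0.283 0.311 0.322]
side knobtop 92 [0.115 0.124 0.128]
```

View pics/end.png

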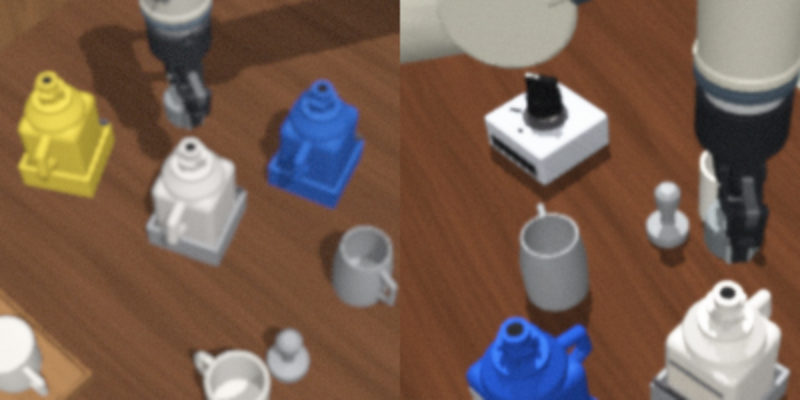

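The white jug's neck is open (left view 190,148; right view 728,292) and the cap is held level above it, underside about 8 cm over the neck. The knob is up and the bystanders have not moved, so I'm handing in.

```bash
python3 -c "
from plant import workorder
print(workorder.hand_in())"
```

```text
the job is handed in; nothing more can be done
None
```

The job is handed in (no verdict was returned): the knob is latched up about 61° clockwise at the bar mark, and the cap is off the white jug and held level about 8 cm above its neck.

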